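# Reverse the row of forming heads into the steel rack

### The job

Four steel forming heads stand in their working order in a row of wooden blocks. Move all four into the grey steel rack beside them, one to a compartment and in reverse order, because the next smith works from the other side of the bench: the head that stood nearest the robot goes into the compartment farthest from it, the second nearest into the second farthest, and so on. Set each one down upright on the floor of its compartment, without dropping it, and leave the jar where it is.

Things in the scene. Friction and masses are not known exactly. Their poses are not given: they have to be found in the camera images.
- head_mushroom: Steel forming head with a wide, low mushroom top, 82 mm tall: the round head is 46 mm across with straight sides from 56 to 72 mm above the underside, then a shallow dome. Round foot 38 mm across and 10 mm thick, on a 22 mm shank. Origin: centre of the underside of the foot, z up. Loose, about 0.3 to 0.5 kg.
- head_dome: Steel forming head with a hemispherical top, 85 mm tall: the head is 34 mm across with straight sides from 50 to 68 mm above the underside, then a half ball. Round foot 38 mm across and 10 mm thick, on a 22 mm shank. Origin: centre of the underside of the foot, z up. Loose, about 0.3 to 0.5 kg.
- head_square: Steel forming head with a flat square top, 76 mm tall: the head is a block 40 x 40 mm in plan from 50 to 76 mm above the underside. Round foot 38 mm across and 10 mm thick, on a 22 mm shank. Origin: centre of the underside of the foot, z up; x and y are square to the sides of the block. Loose, about 0.3 to 0.5 kg.
- head_cone: Steel forming head with a pointed top, 92 mm tall: a straight round body 28 mm across up to 64 mm above the underside, then a cone to a 6 mm blunt tip. Round foot 38 mm across and 10 mm thick, under the body. Origin: centre of the underside of the foot, z up. Loose, about 0.3 to 0.5 kg.
- block_mushroom: Fixed wooden block in which the mushroom head stands at the start: 56 x 56 mm, 12 mm high, with a 46 mm square recess 6 mm deep in its top. Origin: centre of its underside. Four like blocks stand 60 mm apart in a straight row on a dark board 8 mm thick; x runs along the row, away from the robot (within 0.3 rad of straight ahead).
- block_dome: Fixed wooden block in which the dome head stands at the start: 56 x 56 mm, 12 mm high, with a 46 mm square recess 6 mm deep in its top. Origin: centre of its underside. Four like blocks stand 60 mm apart in a straight row on a dark board 8 mm thick; x runs along the row, away from the robot (within 0.3 rad of straight ahead).
- block_square: Fixed wooden block in which the square head stands at the start: 56 x 56 mm, 12 mm high, with a 46 mm square recess 6 mm deep in its top. Origin: centre of its underside. Four like blocks stand 60 mm apart in a straight row on a dark board 8 mm thick; x runs along the row, away from the robot (within 0.3 rad of straight ahead).
- block_cone: Fixed wooden block in which the cone head stands at the start: 56 x 56 mm, 12 mm high, with a 46 mm square recess 6 mm deep in its top. Origin: centre of its underside. Four like blocks stand 60 mm apart in a straight row on a dark board 8 mm thick; x runs along the row, away from the robot (within 0.3 rad of straight ahead).
- rack: Fixed grey steel tray, 244 mm long (x), 64 wide, 16 high, a lug at each end, in a row of four compartments 56 mm square inside; walls and floor 4 mm thick. Origin: centre of its underside; x runs along it, away from the robot (within 0.3 rad of straight ahead). Compartment centres: x = -90, -30, 30, 90 mm, y = 0. Left or right of the blocks.
- jar: Bystander: closed amber glass jar with a brass-coloured cap, 64 mm across, 75 mm high, standing between the two rows. Loose. Origin: centre of its underside.
Things that resemble listed ones, but are neither listed nor needed, are in the scene too. Leave any blue or yellow look-alike of the head_dome alone.

How it is judged (in metres and radians):
At the end, for the whole second after the job is handed in: All four heads stand released, at rest and upright (0.12 rad) on the rack's floor (underside under 9 mm above the rack's), each within 13 mm of a compartment's centre along x and y, one each, in the reverse of their blocks' order. Jar within 30 mm of its start ((x of head_mushroom in the frame of rack between -0.103 and -0.077 m or x of head_mushroom in the frame of rack between -0.043 and -0.017 m or x of head_mushroom in the frame of rack between 0.017 and 0.043 m or x of head_mushroom in the frame of rack between 0.077 and 0.103 m) and y of head_mushroom in the frame of rack between -0.013 and 0.013 m and z of each of head_mushroom, head_dome, head_square, head_cone in the frame of rack below 0.009 m and angle between each of head_mushroom, head_dome, head_square, head_cone's own z axis and vertical below 0.12 rad and linear speed of each of head_mushroom, head_dome, head_square, head_cone below 0.02 m/s and contact force between each of head_mushroom, head_dome, head_square, head_cone and the fingers below 0.05 N and (x of head_dome in the frame of rack between -0.103 and -0.077 m or x of head_dome in the frame of rack between -0.043 and -0.017 m or x of head_dome in the frame of rack between 0.017 and 0.043 m or x of head_dome in the frame of rack between 0.077 and 0.103 m) and y of head_dome in the frame of rack between -0.013 and 0.013 m and (x of head_square in the frame of rack between -0.103 and -0.077 m or x of head_square in the frame of rack between -0.043 and -0.017 m or x of head_square in the frame of rack between 0.017 and 0.043 m or x of head_square in the frame of rack between 0.077 and 0.103 m) and y of head_square in the frame of rack between -0.013 and 0.013 m and (x of head_cone in the frame of rack between -0.103 and -0.077 m or x of head_cone in the frame of rack between -0.043 and -0.017 m or x of head_cone in the frame of rack between 0.017 and 0.043 m or x of head_cone in the frame of rack between 0.077 and 0.103 m) and y of head_cone in the frame of rack between -0.013 and 0.013 m and ((x of block_mushroom in the frame of block_dome above 0 m and ((x of head_mushroom in the frame of rack below -0.06 m and x of head_dome in the frame of rack above -0.06 m) or (x of head_mushroom in the frame of rack below 0 m and x of head_dome in the frame of rack above 0 m) or (x of head_mushroom in the frame of rack below 0.06 m and x of head_dome in the frame of rack above 0.06 m))) or (x of block_mushroom in the frame of block_dome below 0 m and ((x of head_dome in the frame of rack below -0.06 m and x of head_mushroom in the frame of rack above -0.06 m) or (x of head_dome in the frame of rack below 0 m and x of head_mushroom in the frame of rack above 0 m) or (x of head_dome in the frame of rack below 0.06 m and x of head_mushroom in the frame of rack above 0.06 m)))) and ((x of block_mushroom in the frame of block_square above 0 m and ((x of head_mushroom in the frame of rack below -0.06 m and x of head_square in the frame of rack above -0.06 m) or (x of head_mushroom in the frame of rack below 0 m and x of head_square in the frame of rack above 0 m) or (x of head_mushroom in the frame of rack below 0.06 m and x of head_square in the frame of rack above 0.06 m))) or (x of block_mushroom in the frame of block_square below 0 m and ((x of head_square in the frame of rack below -0.06 m and x of head_mushroom in the frame of rack above -0.06 m) or (x of head_square in the frame of rack below 0 m and x of head_mushroom in the frame of rack above 0 m) or (x of head_square in the frame of rack below 0.06 m and x of head_mushroom in the frame of rack above 0.06 m)))) and ((x of block_mushroom in the frame of block_cone above 0 m and ((x of head_mushroom in the frame of rack below -0.06 m and x of head_cone in the frame of rack above -0.06 m) or (x of head_mushroom in the frame of rack below 0 m and x of head_cone in the frame of rack above 0 m) or (x of head_mushroom in the frame of rack below 0.06 m and x of head_cone in the frame of rack above 0.06 m))) or (x of block_mushroom in the frame of block_cone below 0 m and ((x of head_cone in the frame of rack below -0.06 m and x of head_mushroom in the frame of rack above -0.06 m) or (x of head_cone in the frame of rack below 0 m and x of head_mushroom in the frame of rack above 0 m) or (x of head_cone in the frame of rack below 0.06 m and x of head_mushroom in the frame of rack above 0.06 m)))) and ((x of block_dome in the frame of block_square above 0 m and ((x of head_dome in the frame of rack below -0.06 m and x of head_square in the frame of rack above -0.06 m) or (x of head_dome in the frame of rack below 0 m and x of head_square in the frame of rack above 0 m) or (x of head_dome in the frame of rack below 0.06 m and x of head_square in the frame of rack above 0.06 m))) or (x of block_dome in the frame of block_square below 0 m and ((x of head_square in the frame of rack below -0.06 m and x of head_dome in the frame of rack above -0.06 m) or (x of head_square in the frame of rack below 0 m and x of head_dome in the frame of rack above 0 m) or (x of head_square in the frame of rack below 0.06 m and x of head_dome in the frame of rack above 0.06 m)))) and ((x of block_dome in the frame of block_cone above 0 m and ((x of head_dome in the frame of rack below -0.06 m and x of head_cone in the frame of rack above -0.06 m) or (x of head_dome in the frame of rack below 0 m and x of head_cone in the frame of rack above 0 m) or (x of head_dome in the frame of rack below 0.06 m and x of head_cone in the frame of rack above 0.06 m))) or (x of block_dome in the frame of block_cone below 0 m and ((x of head_cone in the frame of rack below -0.06 m and x of head_dome in the frame of rack above -0.06 m) or (x of head_cone in the frame of rack below 0 m and x of head_dome in the frame of rack above 0 m) or (x of head_cone in the frame of rack below 0.06 m and x of head_dome in the frame of rack above 0.06 m)))) and ((x of block_square in the frame of block_cone above 0 m and ((x of head_square in the frame of rack below -0.06 m and x of head_cone in the frame of rack above -0.06 m) or (x of head_square in the frame of rack below 0 m and x of head_cone in the frame of rack above 0 m) or (x of head_square in the frame of rack below 0.06 m and x of head_cone in the frame of rack above 0.06 m))) or (x of block_square in the frame of block_cone below 0 m and ((x of head_cone in the frame of rack below -0.06 m and x of head_square in the frame of rack above -0.06 m) or (x of head_cone in the frame of rack below 0 m and x of head_square in the frame of rack above 0 m) or (x of head_cone in the frame of rack below 0.06 m and x of head_square in the frame of rack above 0.06 m)))) and distance of jar from where it was at the start of the episode below 0.03 m); the robot touches nothing.
It fails at once if A head is dropped: let go with its foot more than 45 mm above the bench ((height (world z) of head_mushroom above 0.045 m and contact force between head_mushroom and the fingers below 0.02 N) or (height (world z) of head_dome above 0.045 m and contact force between head_dome and the fingers below 0.02 N) or (height (world z) of head_square above 0.045 m and contact force between head_square and the fingers below 0.02 N) or (height (world z) of head_cone above 0.045 m and contact force between head_cone and the fingers below 0.02 N)).
It fails at once if The jar is moved by more than 30 mm (distance of jar from where it was at the start of the episode above 0.03 m).
It also fails if it takes over 96 s, if anything falls off the work surface, if the arm or the gripper's body presses on something with over 40 N, if the wrist force passes 120 N, or if a joint passes its speed limit or range.

### The arm

A 6-joint arm with a two-finger parallel gripper is mounted at the origin on the work surface. World frame = base frame: x ahead of the robot, y to its left, z up, the work surface at z = 0. Lengths are in mm, angles in rad, forces in N, time in s.
With the tool pointing down it reaches from about 275 to 1000 mm from the base axis. Payload 8.4 kg.
Tool frame: the origin (TCP) lies on the centre line of the jaws, within the pads' length; the fingertips stand 25 mm ahead of it and the grasp point (between the pads) lies 6 mm ahead of it; z points along the fingers, y is the line along which they close (so a half turn about z gives the same grasp; the last joint's range is limited). The gripper opens to 85 mm and grips with 20 to 120 N. Pads are 22 mm wide; open, the fingers measure 114 mm over their backs; the gripper's body (76 mm by 85 mm) begins 54 mm behind the grasp point. The pads swing forward as they close: fully open they stand 13 mm farther back than shut.
Start: joints at [1.119, 0.353, 1.633, -0, 1.155, -0.002], TCP at [271.74, 562.837, 232.981] pointing down, gripper open.
Joint ranges: [-2.63, 2.63], [-0.92, 2.1], [0.06, 2.66], [-1.3, 4.44], [0, 2.69], [-3.02, 3.02]. Speed limits (rad/s): [2.22, 2.22, 2.79, 3.14, 3.14, 3.14].

### API

Orientations are given as [roll, pitch, yaw] about the fixed x, y, z axes, in that order (R = Rz(yaw) Ry(pitch) Rx(roll)).
In Python, from rig import r gives the robot as it stands.
- The arm moves only by the shell command python3 -m jog 'ROWS' [FORCE]. ROWS is JSON, a list of rows, each a list of 3 entries, a list of its own where there are three numbers: the turn, a rotation vector about the tool's x, y, z in rad, then the shift along the tool's x, y, z in m, then the opening, from -1 (shut) to 1 (fully open). In form: [[[rx, ry, rz], [x, y, z], gripper], ...]. A call has 1 to 12 rows; each row shifts and turns the commanded pose from where the row before left it, along the tool's axes as they then stand; what a row does not reach is not made up. A row lasts 1/10 s, in which the tool goes at most 50 mm and 8.59 degrees, less where a joint would pass 70% of its speed; a pose out of reach is approached as far as the arm can. A call with a gripper value outside its range is refused whole. The fingers move at their own pace and stop on an object; FORCE is the grip in N (left out, the last holds). Time passes only in rows, so rows that do not move let the fingers close. It gives the time, the measured TCP pose, the force, the opening and the grip force at its end, in the units of the state.
- r.sense(): the state, without advancing time (a new reading comes with each control period).
- r.grab_frame(name): name is "scene" or "top" or "wrist"; returns the picture (480x640x3 uint8, red, green, blue); there is no depth.
- r.camera_params(name): a dict with "fx", "fy", "cx", "cy" (pixels), "rvec" (rotation vector, rad) and "tvec" (3), from world to camera coordinates, as OpenCV has them; the wrist camera has in their place "hand_eye" (4x4, takes a point from camera to tool coordinates, whose origin is the TCP and whose axes are the flange's). Camera axes: x right, y down, z forward; pixel columns grow to the right and rows downward; lengths in mm; the calibration is good to about 2 mm. A picture is of the moment at which its call begins: read the wrist's pose just before it. camera_params takes no time and is no camera call.
- r.sign_off(): hands the job in; it is judged then, once.
The state is a dict: "clock": time; "qpos": joint angles; "qvel": joint speeds; "joint_efforts": joint torques, N m; "eef_pos": TCP position; "tcp_rot": TCP orientation; "contact_force": force on the tool from outside, world axes, zero at the start; "wrist_torque": the same for the moment, N m; "opening": opening from 0.0 (shut) to 1.0 (fully open); "grasp_force": force on a finger pad.
Only numpy, scipy, OpenCV 4.12 (cv2) and the standard library are available. Lean on these libraries where they do the work, as an engineer would, in place of code of your own. Each camera call takes 0.05 s, during which the arm holds its last target. There are 200 camera calls.

## Working session

There is one attempt and no reset: what is moved stays moved. The work goes in short steps, Python scripts to look and compute and a shell command to move; the robot and the scene stay as the last step left them, time stands still between calls to the robot, and variables do not carry over. Pictures are saved under pics/ and viewed, at most 14 in all, crops included, and the job is handed in when it is done.

```bash
ls; mkdir -p pics; python3 - <<'E'
from rig import r
import cv2
for n in ("scene","top"):
    cv2.imwrite(f"pics/{n}0.png",r.grab_frame(n)[:,:,::-1]); print(n,r.camera_params(n))
print(r.camera_params("wrist")); print(r.sense())
E
```

```text
pics
scene {'fx': 537.9574536741175, 'fy': 537.9574536741175, 'cx': 313.2050401136805, 'cy': 243.2285068940007, 'rvec': array([ 1.94590476,  1.32555826, -0.58987719]), 'tvec': array([-180.69686496, -334.28655677, 1424.78099038])}
top {'fx': 458.0544477392134, 'fy': 458.0544477392134, 'cx': 320.44364999905235, 'cy': 233.53991726365834, 'rvec': array([ 2.18899749, -2.12860895,  0.1685789 ]), 'tvec': array([-53.80668338, 580.34880559, 631.04628508])}
{'fx': 343.83487159034377, 'fy': 343.83487159034377, 'cx': 316.16536151639576, 'cy': 238.82279483826738, 'hand_eye': array([[ 6.75531445e-04, -9.62283989e-01, -2.72046078e-01,
         6.91487855e+01],
       [ 9.99999157e-01,  3.48320807e-04,  1.25106505e-03,
        -8.76795848e-01],
       [-1.10912055e-03, -2.72046694e-01,  9.62283413e-01,
        -1.41437661e+02],
       [ 0.00000000e+00,  0.00000000e+00,  0.00000000e+00,
         1.00000000e+00]])}
{'clock': 0.1, 'qpos': array([ 1.11859622e+00,  3.53584203e-01,  1.63408756e+00,  2.52657391e-05,
        1.15518424e+00, -2.39309463e-03]), 'qvel': array([ 0.00116611, -0.0009612 , -0.00049436, -0.00061851, -0.00113011,
        0.00069821]), 'joint_efforts': array([ 7.09300002e-04, -6.06358266e+01, -3.42818928e+01, -8.16084344e-05,
        4.01317011e-03,  5.83473434e-05]), 'eef_pos': array([271.54300065, 562.44430736, 232.32153434]), 'tcp_rot': array([-3.14032936e+00, -2.61251959e-05,  2.69177541e+00]), 'contact_force': array([ 0.20143867, -0.32318675,  0.42319288]), 'wrist_torque': array([ 0.01818448, -0.00073185, -0.00774744]), 'grasp_force': 0.0, 'opening': 0.9963335149095808}
```

View pics/top0.png

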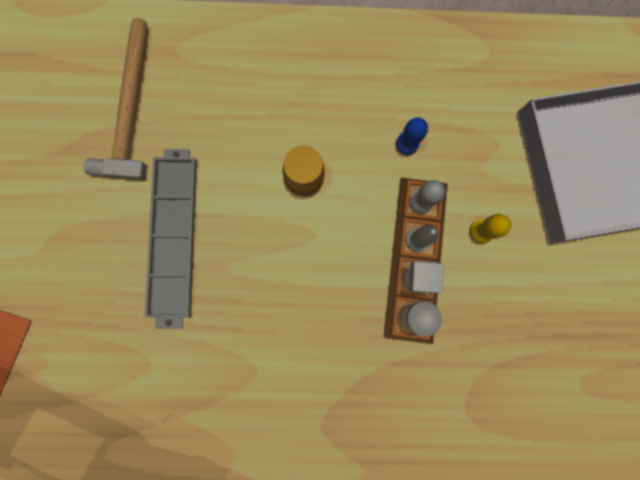

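View pics/scene0.png

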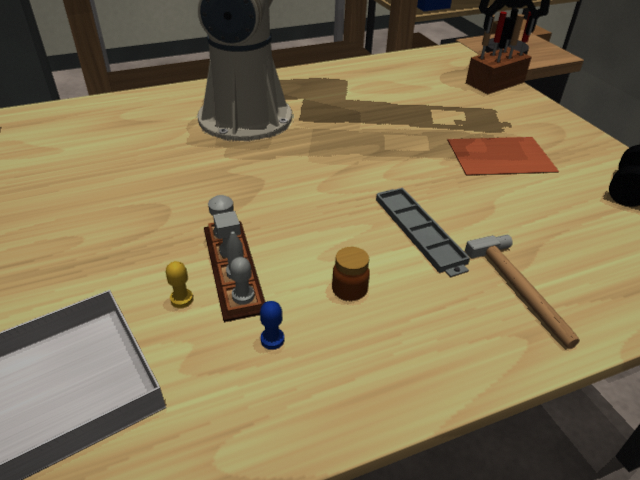

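Top view: the blocks are right of centre (column ~420), and from nearest they hold mushroom (423,318), square (426,277), cone (423,238) and dome (428,197). The rack is on the left, (173,155) to (168,322), and the jar is at (303,170). The scene view confirms this order.

```bash
cat > h.py <<'E'
import numpy as np, cv2
from scipy.spatial.transform import Rotation as Ro
from rig import r
def cam(n, s=None):
    p=r.camera_params(n); K=np.array([[p['fx'],0,p['cx']],[0,p['fy'],p['cy']],[0,0,1]])
    if 'rvec' in p:
        R=cv2.Rodrigues(p['rvec'])[0]; return K,R.T,-R.T@p['tvec']
    s=s or r.sense(); T=np.eye(4); T[:3,:3]=Ro.from_euler('xyz',s['tcp_rot']).as_matrix(); T[:3,3]=s['eef_pos']
    T=T@p['hand_eye']; return K,T[:3,:3],T[:3,3]
def ray(c,uv,z):
    K,R,o=c; d=(R@np.linalg.inv(K)@np.c_[np.reshape(uv,(-1,2)),np.ones(np.size(uv)//2)].T).T
    return (o+d*((z-o[2])/d[:,2])[:,None])[:,:2]
def proj(c,P):
    K,R,o=c; q=(K@R.T@(np.reshape(P,(-1,3))-o).T).T; return q[:,:2]/q[:,2:]
def move(pos,rot,s=None):
    "turn (rotvec) and shift (mm, tool axes) to reach pos/rot"
    s=s or r.sense(); R=Ro.from_euler('xyz',s['tcp_rot']); G=Ro.from_euler('xyz',rot)
    return (R.inv()*G).as_rotvec().round(4), R.inv().apply(np.array(pos)-s['eef_pos']).round(1)
E
python3 - <<'E'
from h import *
im=cv2.imread('pics/top0.png'); hsv=cv2.cvtColor(im,cv2.COLOR_BGR2HSV); c=cam('top'); print('cam',c[2])
for p in [(173,180),(173,220),(420,182),(398,260),(404,210),(300,270),(424,318),(392,330),(428,275)]: print(p,hsv[p[1],p[0]])
def big(m,box):
    z=np.zeros_like(m); x0,y0,x1,y1=box; z[y0:y1,x0:x1]=m[y0:y1,x0:x1]
    z=cv2.morphologyEx(z,cv2.MORPH_CLOSE,np.ones((3,3)))
    k=max(cv2.findContours(z,0,1)[0],key=cv2.contourArea); return k
m=cv2.inRange(hsv,(0,0,20),(180,75,200)); k=big(m,(146,140,215,340)); rr=cv2.minAreaRect(k); b=cv2.boxPoints(rr)
print('rack',rr,ray(c,b,16).round(1).tolist(),ray(c,rr[0],16))
m=cv2.inRange(hsv,(0,60,20),(14,255,255)); k=big(m,(370,165,460,355)); rr=cv2.minAreaRect(k); b=cv2.boxPoints(rr)
print('board',rr,ray(c,b,8).round(1).tolist(),ray(c,rr[0],8))
print('heads approx', ray(c,[(424,319)],70),ray(c,[(427,277)],76),ray(c,[(433,231)],92),ray(c,[(432,193)],75),'jar',ray(c,(303,162),75))
cv2.imwrite('pics/t1.png',np.hstack([cv2.resize(im[140:345,130:225],None,fx=2.9,fy=2.9),cv2.resize(im[140:345,375:475],None,fx=2.9,fy=2.9)]))
E
```

```text
cam [489.69032959 -26.26574436 705.28916128]
(173, 180) [ 40  15 105]
(173, 220) [ 30  10 106]
(420, 182) [ 12 186 126]
(398, 260) [ 15 157  73]
(404, 210) [ 13 167  93]
(300, 270) [ 25 106 163]
(424, 318) [ 27  16 148]
(392, 330) [ 14 170  99]
(428, 275) [ 20  15 155]
rack ((170.12823486328125, 238.4219970703125), (44.836090087890625, 180.177001953125), 2.385944128036499) [[438.4, 217.0], [711.7, 227.0], [711.0, 157.9], [437.3, 151.5]] [[570.90800855 188.28664096]]
board ((415.25030517578125, 260.20123291015625), (46.869850158691406, 159.93081665039062), 5.11041784286499) [[431.7, -138.4], [676.9, -159.0], [672.5, -232.6], [427.4, -208.5]] [[ 549.16755295 -184.34505066]]
heads approx [[ 463.42409891 -182.1936002 ]] [[ 520.67042672 -185.11889618]] [[ 582.46832187 -189.60930293]] [[ 639.30239656 -193.10385398]] jar [[678.52085967  -9.50379845]]
```

View pics/t1.png

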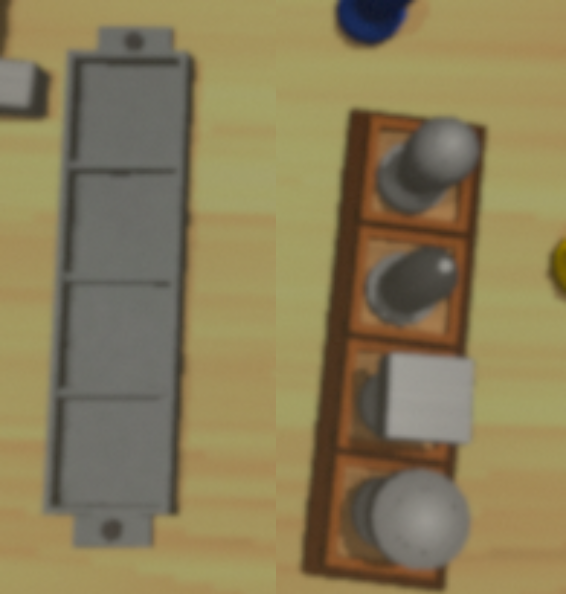

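Both rows show clearly in the crop. I'll refine their poses with the wrist camera.

```bash
python3 -c "
from h import *
print(move([535,188,232],[np.pi,0,-np.pi+0.03]))
s=r.sense();s['tcp_rot']=np.array([np.pi,0,-np.pi+.03]);print(move([535,188,232],s['tcp_rot'],s))"
```

```text
(array([-1.200e-03, -3.000e-04, -4.798e-01]), array([-400.1, -222.6,    0.6]))
(array([0., 0., 0.]), array([-2.521e+02, -3.822e+02,  3.000e-01]))
```

```bash
python3 -m jog '[[[0,0,-0.12],[0,0,0],1],[[0,0,-0.12],[0,0,0],1],[[0,0,-0.12],[0,0,0],1],[[0,0,-0.12],[0,0,0],1]]' && python3 -m jog '[[[0,0,0],[-0.023,-0.035,0],1],[[0,0,0],[-0.023,-0.035,0],1],[[0,0,0],[-0.023,-0.035,0],1],[[0,0,0],[-0.023,-0.035,0],1],[[0,0,0],[-0.023,-0.035,0],1],[[0,0,0],[-0.023,-0.035,0],1],[[0,0,0],[-0.023,-0.035,0],1],[[0,0,0],[-0.023,-0.035,0],1],[[0,0,0],[-0.023,-0.035,0],1],[[0,0,0],[-0.023,-0.035,0],1],[[0,0,0],[-0.022,-0.032,0],1],[[0,0,0],[0,0,0],1]]'
python3 - <<'E'
from h import *
s=r.sense(); im=r.grab_frame('wrist')[:,:,::-1]; cv2.imwrite('pics/w1.png',im); print(s['eef_pos'],s['tcp_rot'],s['qvel'].round(3))
np.save('w1.npy',np.r_[s['eef_pos'],s['tcp_rot']])
E
```

```text
clock: 0.5
eef_pos: [271.6, 562.6, 232.5]
tcp_rot: [-3.141, -0.0, -3.107]
contact_force: [-0.8, -0.7, 0.3]
opening: 1.004
grasp_force: 0.0
clock: 1.7
eef_pos: [537.3, 185.2, 232.7]
tcp_rot: [-3.14, 0.001, -3.115]
contact_force: [-0.2, 0.7, 0.8]
opening: 0.999
grasp_force: 0.0
[537.28929105 185.18254072 232.71211638] [-3.14045938e+00  6.40134003e-04 -3.11482589e+00] [ 0.061 -0.012  0.024  0.035  0.007  0.067]
```

View pics/w1.png

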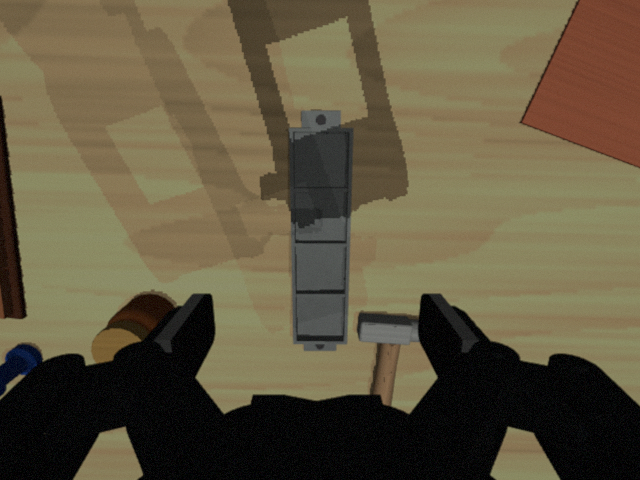

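Wrist view: the rack runs from (320,112) to (320,348), its whole outline clear between rows 128 and 342. The hammer head at (390,328) is beside the far compartment.

```bash
python3 - <<'E'
from h import *
im=cv2.imread('pics/w1.png'); v=np.load('w1.npy'); c=cam('wrist',dict(eef_pos=v[:3],tcp_rot=v[3:]))
hsv=cv2.cvtColor(im,cv2.COLOR_BGR2HSV)
for p in [(320,160),(320,270),(292,200),(270,150),(270,300),(300,100),(320,119)]: print(p,hsv[p[1],p[0]])
m=cv2.inRange(hsv,(0,0,20),(180,60,255)); m[:,:270]=0;m[:,357:]=0;m[:105]=0;m[352:]=0
m=cv2.morphologyEx(m,cv2.MORPH_OPEN,np.ones((3,3)))
k=max(cv2.findContours(m,0,1)[0],key=cv2.contourArea); m2=cv2.drawContours(0*m,[k],-1,255,-1)
L=[];Rr=[]
for y in range(140,335):
    x=np.flatnonzero(m2[y]); L.append((x[0]-.5,y));Rr.append((x[-1]+.5,y))
L=ray(c,np.array(L,float),16);Rr=ray(c,np.array(Rr,float),16)
fs=[np.polyfit(q[:,0],q[:,1],1) for q in (L,Rr)]; print(fs,[np.std(q[:,1]-np.polyval(f,q[:,0])) for q,f in zip((L,Rr),fs)])
# ends beside the lugs
for col in (297,298,342,343,320):
    y=np.flatnonzero(m2[:,col]); print(col,y[0],y[-1],ray(c,[(col,y[0]-.5),(col,y[-1]+.5)],16).round(1).tolist())
E
```

```text
(320, 160) [60 11 46]
(320, 270) [60 10 80]
(292, 200) [45 19 53]
(270, 150) [ 19  98 130]
(270, 300) [ 22  88 136]
(300, 100) [ 27  78 141]
(320, 119) [10 15 52]
[array([2.63605013e-02, 1.42962452e+02]), array([2.71122768e-02, 2.06506066e+02])] [np.float64(0.3272585435549987), np.float64(0.32401004116970933)]
297 128 343 [[455.2, 163.4], [698.9, 166.3]]
298 128 343 [[455.1, 164.4], [698.9, 167.5]]
342 128 344 [[454.0, 208.0], [698.8, 219.7]]
343 128 344 [[453.9, 209.0], [698.7, 220.9]]
320 110 350 [[437.8, 185.7], [707.6, 193.9]]
```

```bash
python3 -m jog '[[[0,0,0.117],[0,0,0],1],[[0,0,0],[0.004,-0.035,0],1],[[0,0,0],[0.004,-0.035,0],1],[[0,0,0],[0.004,-0.035,0],1],[[0,0,0],[0.004,-0.035,0],1],[[0,0,0],[0.004,-0.035,0],1],[[0,0,0],[0.004,-0.035,0],1],[[0,0,0],[0.004,-0.035,0],1],[[0,0,0],[0.004,-0.035,0],1],[[0,0,0],[0.004,-0.035,0],1],[[0,0,0],[0.004,-0.035,0],1],[[0,0,0],[0.003,-0.017,0],1]]'; python3 -m jog '[[[0,0,0],[0,0,0],1],[[0,0,0],[0,0,0],1]]'
python3 - <<'E'
from h import *
s=r.sense(); im=r.grab_frame('wrist')[:,:,::-1]; cv2.imwrite('pics/w2.png',im); print(s['eef_pos'],s['tcp_rot'],s['qvel'].round(3))
np.save('w2.npy',np.r_[s['eef_pos'],s['tcp_rot']])
E
```

```text
clock: 2.95
eef_pos: [459.9, -174.3, 232.9]
tcp_rot: [-3.142, -0.0, 3.054]
contact_force: [1.0, 0.7, 0.5]
opening: 1.003
grasp_force: 0.0
clock: 3.15
eef_pos: [460.4, -172.4, 232.8]
tcp_rot: [3.141, -0.0, 3.054]
contact_force: [-0.6, -0.2, -0.1]
opening: 1.002
grasp_force: 0.0
[ 460.38900501 -172.35289426  232.81049607] [ 3.14090564e+00 -4.22077851e-04  3.05444917e+00] [ 0.018 -0.001 -0.     0.001 -0.001 -0.001]
```

View pics/w2.png

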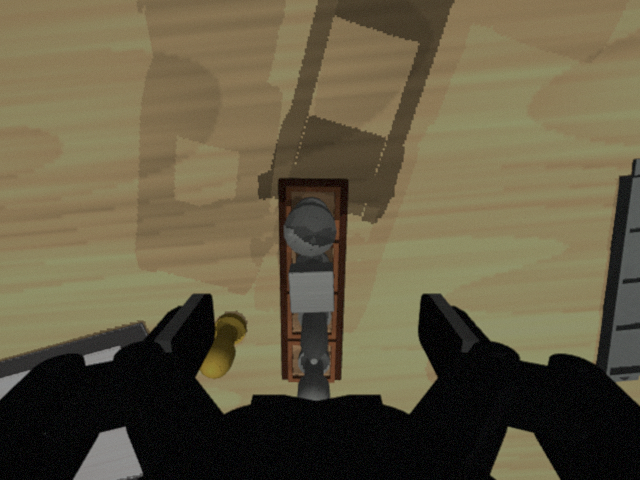

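Wrist view: the board spans columns 280–347 with its near end at row 180. Mushroom is at (310,228), the square face at (312,290), the cone tip at (314,360). The dome is partly hidden.

```bash
python3 - <<'E'
from h import *
im=cv2.imread('pics/w2.png'); v=np.load('w2.npy'); c=cam('wrist',dict(eef_pos=v[:3],tcp_rot=v[3:]))
hsv=cv2.cvtColor(im,cv2.COLOR_BGR2HSV)
# board edges: brown = low hue/high sat or dark, against bench hue>18
m=cv2.inRange(hsv,(0,90,10),(13,255,255)); m[:,:260]=0;m[:,365:]=0;m[:170]=0;m[390:]=0
L=[];Rr=[]
for y in range(186,376):
    x=np.flatnonzero(m[y]); L.append((x[0]-.5,y));Rr.append((x[-1]+.5,y))
for n,q in (('L',L),('R',Rr)):
    q=ray(c,np.array(q,float),8); f=np.polyfit(q[:,0],q[:,1],1); print(n,f,np.std(q[:,1]-np.polyval(f,q[:,0])))
for col in (285,310,340):
    y=np.flatnonzero(m[:,col]); print(col,y[0],y[-1],ray(c,[(col,y[0]-.5),(col,y[-1]+.5)],8).round(1).tolist())
# square face: bright grey
ct=cam('top'); it=cv2.imread('pics/top0.png'); ht=cv2.cvtColor(it,cv2.COLOR_BGR2HSV)
def blob(h,box,lo,hi):
    x0,y0,x1,y1=box; mm=np.zeros(h.shape[:2],np.uint8); mm[y0:y1,x0:x1]=cv2.inRange(h,lo,hi)[y0:y1,x0:x1]
    return max(cv2.findContours(cv2.morphologyEx(mm,cv2.MORPH_OPEN,np.ones((3,3))),0,1)[0],key=cv2.contourArea)
k=blob(hsv,(280,262,345,315),(0,0,85),(180,45,255)); rr=cv2.minAreaRect(k); print('sq w',rr,ray(c,rr[0],90),ray(c,cv2.boxPoints(rr),90).round(1).tolist())
k=blob(ht,(405,255,450,297),(0,0,135),(180,45,255)); rr=cv2.minAreaRect(k); print('sq t',rr,ray(ct,rr[0],90),ray(ct,cv2.boxPoints(rr),90).round(1).tolist())
k=blob(ht,(403,298,450,340),(0,0,118),(180,45,255)); e=cv2.minEnclosingCircle(k); print('mush t',e,ray(ct,e[0],84))
k=blob(hsv,(275,205,345,262),(0,0,40),(180,60,255)); e=cv2.minEnclosingCircle(k); print('mush w',e,ray(c,e[0],84))
print('cone tip w',ray(c,(314,361),106)); print('cone tip t',ray(ct,(130/1+0+375-130+(446-276)/2.9,140+265/2.9),106), (375+(446-276)/2.9,140+265/2.9))
print('dome t ball', ray(ct,(375+(446-276)/2.9,140+149/2.9),82))
E
```

```text
L [-9.85936416e-02 -1.67504676e+02] 0.5605711549576426
R [ -0.10029061 -93.71555101] 0.5554467852420495
285 179 378 [[425.7, -202.5], [671.8, -230.0]]
310 179 191 [[428.0, -176.3], [441.6, -177.5]]
340 180 377 [[431.7, -144.8], [676.4, -161.4]]
sq w ((311.1632995605469, 291.7357177734375), (39.94178009033203, 43.904945373535156), 88.02507019042969) [[ 520.10669075 -182.35215051]] [[500.0, -200.6], [502.0, -161.9], [540.9, -163.5], [538.9, -203.6]]
sq t ((427.9974670410156, 276.5355224609375), (28.14258575439453, 28.285079956054688), 4.085616588592529) [[ 520.64120078 -182.93640953]] [[502.6, -162.6], [540.5, -165.4], [538.9, -203.5], [500.9, -200.4]]
mush t ((425.2427978515625, 319.28509521484375), 15.621079444885254) [[ 463.66926849 -180.43015175]]
mush w ((312.34478759765625, 233.75831604003906), 31.419761657714844) [[ 468.11099325 -176.67592023]]
cone tip w [[ 580.62449232 -185.07288022]]
cone tip t [[ 579.86542686 -186.70566508]] (433.62068965517244, 231.3793103448276)
dome t ball [[ 640.0303656  -193.54492079]]
```

Estimates agree across both cameras. I'll keep the tool yaw constant throughout. Mushroom first.

```bash
python3 -m jog '[[[0,0,0],[-0.003,-0.005,0],0.4],[[0,0,0],[0,0,0.035],0.4],[[0,0,0],[0,0,0.035],0.4],[[0,0,0],[0,0,0.035],0.4],[[0,0,0],[0,0,0.030],0.4],[[0,0,0],[0,0,0.018],0.4],[[0,0,0],[0,0,0],0.4],[[0,0,0],[0,0,0],-1],[[0,0,0],[0,0,0],-1],[[0,0,0],[0,0,0],-1],[[0,0,0],[0,0,0],-1],[[0,0,0],[0,0,0],-1]]' 80; cat >> h.py <<'E'
def go(x,y,z):
    s=r.sense(); print(s['eef_pos'].round(1),s['opening'],s['grasp_force'],'shift',move([x,y,z],[np.pi,0,3.0545],s))
E
python3 - <<'E'
from h import *
go(666.7,192.6,190)
cv2.imwrite('pics/s1.png',cv2.resize(r.grab_frame('scene')[130:330,130:330,::-1],None,fx=2.5,fy=2.5))
E
```

```text
clock: 4.4
eef_pos: [464.1, -178.7, 81.2]
tcp_rot: [-3.141, 0.002, 3.055]
contact_force: [1.0, 2.1, 7.5]
opening: 0.487
grasp_force: 82.5
[ 464.1 -178.7   81.2] 0.4872856888575595 82.46423749253154 shift (array([-0.0004,  0.0023,  0.0002]), array([-169.9,  387.4, -108.6]))
```

View pics/s1.png

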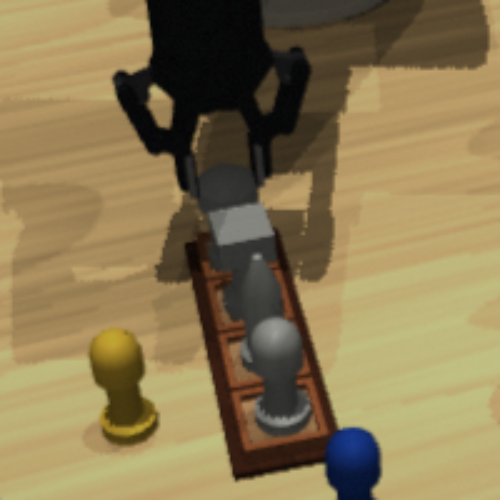

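The jaws hold the mushroom head (around (225,185) in the crop). Lifting.

```bash
python3 -m jog '[[[0,0,0],[0,0,-0.01],-1],[[0,0,0],[0,0,-0.02],-1],[[0,0,0],[0,0,-0.025],-1],[[0,0,0],[0,0,-0.025],-1],[[0,0,0],[0,0,-0.02],-1],[[0,0,0],[0,0,-0.01],-1],[[0,0,0],[0,0,0],-1]]'; python3 - <<'E'
from h import *
go(666.7,192.6,190)
cv2.imwrite('pics/s2.png',cv2.resize(r.grab_frame('scene')[100:330,130:330,::-1],None,fx=2.5,fy=2.5))
E
```

```text
clock: 5.15
eef_pos: [463.6, -178.8, 191.3]
tcp_rot: [-3.141, 0.002, 3.055]
contact_force: [-0.5, 0.7, -3.4]
opening: 0.488
grasp_force: 81.8
[ 463.6 -178.8  191.3] 0.4884871116402282 81.79975762031972 shift (array([-0.0007,  0.0022,  0.0002]), array([-170.1,  387.6,    1.4]))
```

View pics/s2.png

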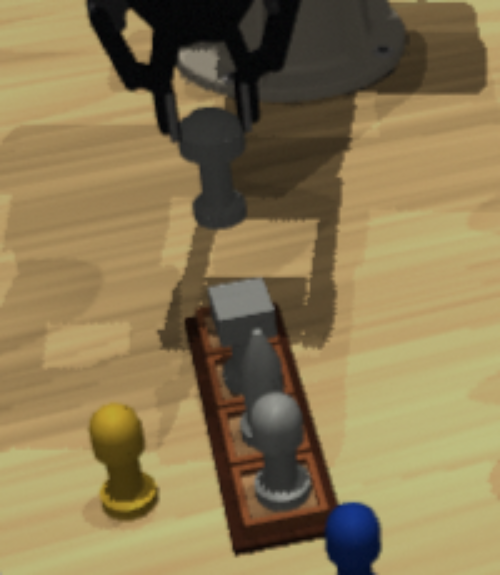

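Lifted upright at (215,165) in the crop. Carrying it to the far compartment.

```bash
python3 -m jog '[[[0,0,0],[-0.008,0.018,0],-1],[[0,0,0],[-0.014,0.033,0],-1],[[0,0,0],[-0.016,0.036,0],-1],[[0,0,0],[-0.016,0.036,0],-1],[[0,0,0],[-0.016,0.036,0],-1],[[0,0,0],[-0.016,0.036,0],-1],[[0,0,0],[-0.016,0.036,0],-1],[[0,0,0],[-0.016,0.036,0],-1],[[0,0,0],[-0.016,0.036,0],-1],[[0,0,0],[-0.016,0.036,0],-1],[[0,0,0],[-0.013,0.032,0],-1],[[0,0,0],[-0.007,0.016,0],-1]]'; python3 -m jog '[[[0,0,0],[0,0,0],-1],[[0,0,0],[0,0,0],-1]]'; python3 - <<'E'
from h import *
go(666.7,192.6,72)
E
```

```text
clock: 6.4
eef_pos: [666.0, 194.8, 187.7]
tcp_rot: [-3.141, -0.002, 3.056]
contact_force: [0.6, 0.5, -4.2]
opening: 0.484
grasp_force: 82.0
clock: 6.6
eef_pos: [665.0, 191.7, 188.4]
tcp_rot: [-3.14, -0.003, 3.055]
contact_force: [-0.1, 0.1, -3.6]
opening: 0.485
grasp_force: 82.0
[665.  191.7 188.4] 0.4848493496670636 81.98942913673818 shift (array([-0.0015, -0.0026,  0.0008]), array([ -1.9,   1.2, 116.4]))
```

```bash
python3 -m jog '[[[0,0,0],[-0.002,0.001,0.02],-1],[[0,0,0],[0,0,0.03],-1],[[0,0,0],[0,0,0.03],-1],[[0,0,0],[0,0,0.02],-1],[[0,0,0],[0,0,0.01],-1],[[0,0,0],[0,0,0.004],-1],[[0,0,0],[0,0,0],-1],[[0,0,0],[0,0,0],-1]]'; python3 - <<'E'
from h import *
go(666.7,192.6,71.2)
cv2.imwrite('pics/s3.png',cv2.resize(r.grab_frame('scene')[150:300,350:520,::-1],None,fx=3,fy=3))
E
```

```text
clock: 7.4
eef_pos: [668.8, 193.0, 77.3]
tcp_rot: [3.141, 0.002, 3.055]
contact_force: [0.2, 0.0, -3.3]
opening: 0.486
grasp_force: 82.0
[668.8 193.   77.3] 0.4855419529844283 82.01228477060795 shift (array([0.0006, 0.0017, 0.    ]), array([ 2.1, -0.6,  6.1]))
```

View pics/s3.png

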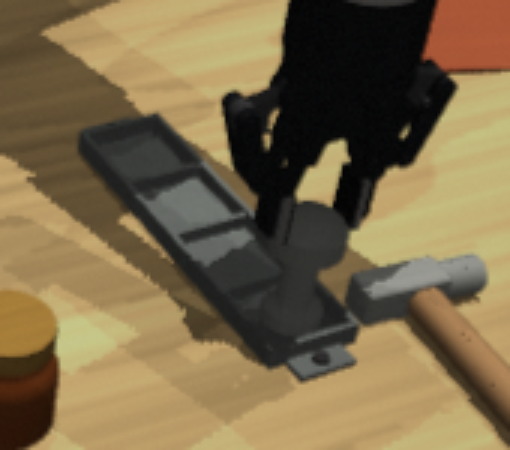

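The head hangs over the far compartment, foot inside its walls (295,310). Lowering the last bit until contact, then releasing.

```bash
python3 -m jog '[[[0,0,0],[0.002,0,0.003],-1],[[0,0,0],[0,0,0.0015],-1],[[0,0,0],[0,0,0.001],-1],[[0,0,0],[0,0,0],-1],[[0,0,0],[0,0,0],-1]]'
```

```text
clock: 7.95
eef_pos: [666.3, 193.4, 71.3]
tcp_rot: [3.141, 0.001, 3.055]
contact_force: [-2.6, -1.6, 5.9]
opening: 0.487
grasp_force: 83.1
```

```bash
python3 -m jog '[[[0,0,0],[0,0,0],0.3],[[0,0,0],[0,0,0],0.3],[[0,0,0],[0,0,0],0.4],[[0,0,0],[0,0,-0.015],0.4],[[0,0,0],[0,0,-0.03],0.4],[[0,0,0],[0,0,-0.03],0.4],[[0,0,0],[0,0,-0.03],0.4],[[0,0,0],[0,0,-0.01],0.4],[[0,0,0],[0,0,0],0.4]]'; python3 - <<'E'
from h import *
go(520.4,-182.6,190)
E
```

```text
clock: 8.85
eef_pos: [667.2, 193.7, 188.0]
tcp_rot: [3.14, 0.004, 3.055]
contact_force: [0.2, -0.3, -0.1]
opening: 0.699
grasp_force: 0.0
[667.2 193.7 188. ] 0.6990560568964851 0.0 shift (array([0.0014, 0.0037, 0.0004]), array([ 113.6, -387.6,   -3. ]))
```

```bash
python3 -m jog '[[[0,0,0],[0.006,-0.02,0],0.4],[[0,0,0],[0.010,-0.035,0],0.4],[[0,0,0],[0.0105,-0.036,0],0.4],[[0,0,0],[0.0105,-0.036,0],0.4],[[0,0,0],[0.0105,-0.036,0],0.4],[[0,0,0],[0.0105,-0.036,0],0.4],[[0,0,0],[0.0105,-0.036,0],0.4],[[0,0,0],[0.0105,-0.036,0],0.4],[[0,0,0],[0.0105,-0.036,0],0.4],[[0,0,0],[0.010,-0.035,0],0.4],[[0,0,0],[0.009,-0.030,0],0.4],[[0,0,0],[0.005,-0.0155,0],0.4]]'; python3 -m jog '[[[0,0,0],[0,0,0],0.4],[[0,0,0],[0,0,0],0.4]]'; python3 - <<'E'
from h import *
go(520.4,-182.6,80)
cv2.imwrite('pics/s4.png',cv2.resize(r.grab_frame('scene')[150:320,350:520,::-1],None,fx=2.5,fy=2.5))
E
```

```text
clock: 10.05
eef_pos: [517.6, -184.5, 184.1]
tcp_rot: [3.141, -0.002, 3.053]
contact_force: [0.0, -0.4, -0.5]
opening: 0.694
grasp_force: 0.0
clock: 10.25
eef_pos: [519.3, -182.4, 184.9]
tcp_rot: [3.141, -0.001, 3.054]
contact_force: [-0.5, 0.0, 0.3]
opening: 0.698
grasp_force: 0.0
[ 519.3 -182.4  184.9] 0.6975607504312673 0.0 shift (array([ 0.0007, -0.0008, -0.0005]), array([-1.200e+00, -1.000e-01,  1.049e+02]))
```

View pics/s4.png

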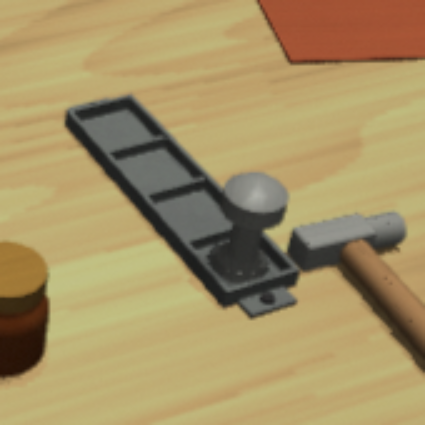

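The mushroom stands upright and centred in the far compartment (240,262). Next the square head.

```bash
python3 -m jog '[[[0,0,0],[-0.001,0,0.02],0.4],[[0,0,0],[0,0,0.035],0.4],[[0,0,0],[0,0,0.03],0.4],[[0,0,0],[0,0,0.018],0.4],[[0,0,0],[0,0,0],0.4],[[0,0,0],[0,0,0],0.4],[[0,0,0],[0,0,0],-1],[[0,0,0],[0,0,0],-1],[[0,0,0],[0,0,0],-1],[[0,0,0],[0,0,0],-1],[[0,0,0],[0,0,0],-1]]' 80; python3 -m jog '[[[0,0,0],[0,0,-0.01],-1],[[0,0,0],[0,0,-0.02],-1],[[0,0,0],[0,0,-0.025],-1],[[0,0,0],[0,0,-0.025],-1],[[0,0,0],[0,0,-0.02],-1],[[0,0,0],[0,0,-0.01],-1],[[0,0,0],[0,0,0],-1]]';  python3 - <<'E'
from h import *
go(606.7,191.0,190)
E
```

```text
clock: 11.4
eef_pos: [521.7, -183.1, 84.4]
tcp_rot: [-3.141, 0.003, 3.055]
contact_force: [-0.7, 1.6, 5.6]
opening: 0.441
grasp_force: 79.6
clock: 12.1
eef_pos: [521.1, -183.3, 194.2]
tcp_rot: [-3.141, 0.003, 3.055]
contact_force: [-0.5, 0.0, -4.4]
opening: 0.434
grasp_force: 81.3
[ 521.1 -183.3  194.2] 0.43407111896473366 81.3069746363908 shift (array([-0.0008,  0.0028,  0.0004]), array([-52.9, 380.3,   4.1]))
```

```bash
python3 -m jog '[[[0,0,0],[-0.003,0.018,0],-1],[[0,0,0],[-0.004,0.033,0],-1],[[0,0,0],[-0.005,0.036,0],-1],[[0,0,0],[-0.005,0.036,0],-1],[[0,0,0],[-0.005,0.036,0],-1],[[0,0,0],[-0.005,0.036,0],-1],[[0,0,0],[-0.005,0.036,0],-1],[[0,0,0],[-0.005,0.036,0],-1],[[0,0,0],[-0.005,0.036,0],-1],[[0,0,0],[-0.005,0.034,0],-1],[[0,0,0],[-0.004,0.027,0],-1],[[0,0,0],[-0.002,0.0165,0],-1]]'; python3 -m jog '[[[0,0,0],[0,0,0],-1],[[0,0,0],[0,0,0],-1]]'; python3 - <<'E'
from h import *
go(606.7,191.0,75)
E
```

```text
clock: 13.3
eef_pos: [605.7, 193.3, 191.0]
tcp_rot: [-3.141, -0.002, 3.056]
contact_force: [0.4, -1.0, -4.8]
opening: 0.437
grasp_force: 81.4
clock: 13.5
eef_pos: [605.5, 190.9, 191.5]
tcp_rot: [-3.14, -0.002, 3.055]
contact_force: [-0.3, -0.0, -3.3]
opening: 0.434
grasp_force: 81.4
[605.5 190.9 191.5] 0.43364877853836925 81.41738222446293 shift (array([-0.0012, -0.0016,  0.0009]), array([ -1.4,   0.4, 116.5]))
```

```bash
python3 -m jog '[[[0,0,0],[0,0,0.02],-1],[[0,0,0],[0,0,0.03],-1],[[0,0,0],[0,0,0.03],-1],[[0,0,0],[0,0,0.02],-1],[[0,0,0],[0,0,0.01],-1],[[0,0,0],[0,0,0.003],-1],[[0,0,0],[0,0,0.001],-1],[[0,0,0],[0,0,0],-1],[[0,0,0],[0,0,0],-1]]'
```

```text
clock: 14.4
eef_pos: [606.9, 191.7, 79.6]
tcp_rot: [3.141, 0.002, 3.055]
contact_force: [0.4, 0.5, -3.9]
opening: 0.429
grasp_force: 81.4
```

```bash
python3 -m jog '[[[0,0,0],[0,0,0.002],-1],[[0,0,0],[0,0,0.0015],-1],[[0,0,0],[0,0,0.001],-1],[[0,0,0],[0,0,0],-1],[[0,0,0],[0,0,0],-1]]'
```

```text
clock: 14.9
eef_pos: [606.5, 191.6, 74.5]
tcp_rot: [3.141, 0.001, 3.055]
contact_force: [-0.3, -0.8, 2.2]
opening: 0.437
grasp_force: 82.2
```

```bash
python3 -m jog '[[[0,0,0],[0,0,0],0.3],[[0,0,0],[0,0,0],0.3],[[0,0,0],[0,0,0],0.4],[[0,0,0],[0,0,-0.015],0.4],[[0,0,0],[0,0,-0.03],0.4],[[0,0,0],[0,0,-0.03],0.4],[[0,0,0],[0,0,-0.03],0.4],[[0,0,0],[0,0,-0.015],0.4],[[0,0,0],[0,0,0],0.4]]'; python3 - <<'E'
from h import *
go(580.4,-187,190)
E
```

```text
clock: 15.8
eef_pos: [607.6, 191.9, 196.9]
tcp_rot: [3.14, 0.004, 3.055]
contact_force: [0.3, 0.1, 0.1]
opening: 0.696
grasp_force: 0.0
[607.6 191.9 196.9] 0.6958897561092845 0.0 shift (array([0.0018, 0.0044, 0.0003]), array([  -5.7, -379.9,    6.3]))
```

```bash
python3 -m jog '[[[0,0,0],[-0.001,-0.02,0],0.4],[[0,0,0],[-0.001,-0.035,0],0.4],[[0,0,0],[-0.001,-0.036,0],0.4],[[0,0,0],[-0.001,-0.036,0],0.4],[[0,0,0],[-0.001,-0.036,0],0.4],[[0,0,0],[-0.001,-0.036,0],0.4],[[0,0,0],[0,-0.036,0],0.4],[[0,0,0],[0,-0.036,0],0.4],[[0,0,0],[0,-0.036,0],0.4],[[0,0,0],[0,-0.033,0],0.4],[[0,0,0],[0,-0.026,0],0.4],[[0,0,0],[0,-0.014,0],0.4]]'; python3 -m jog '[[[0,0,0],[0,0,0],0.4],[[0,0,0],[0,0,0],0.4]]'; python3 - <<'E'
from h import *
go(580.4,-187,71)
cv2.imwrite('pics/s5.png',np.hstack([cv2.resize(r.grab_frame('scene')[150:320,350:520,::-1],None,fx=2.3,fy=2.3),cv2.resize(r.grab_frame('scene')[150:320,150:320,::-1],None,fx=2.3,fy=2.3)]))
E
```

```text
clock: 17.0
eef_pos: [578.1, -189.3, 192.4]
tcp_rot: [3.141, -0.002, 3.053]
contact_force: [0.7, -0.3, 0.2]
opening: 0.699
grasp_force: 0.0
clock: 17.2
eef_pos: [578.9, -186.8, 193.2]
tcp_rot: [3.141, -0.001, 3.054]
contact_force: [-0.5, 0.3, -1.0]
opening: 0.7
grasp_force: 0.0
[ 578.9 -186.8  193.2] 0.6999733052812996 0.0 shift (array([ 0.0008, -0.0012, -0.0001]), array([-1.700e+00, -1.000e-01,  1.222e+02]))
```

View pics/s5.png

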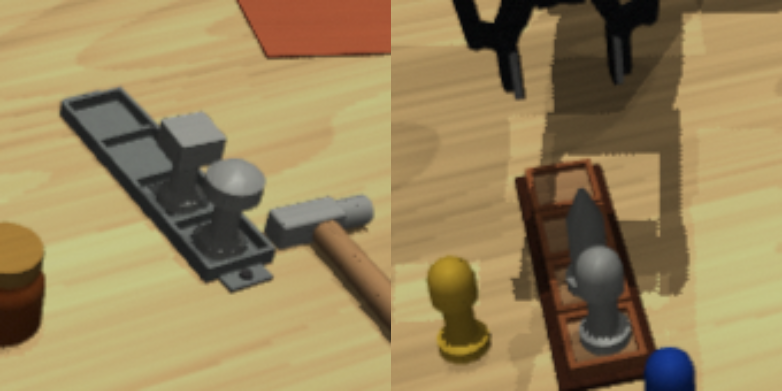

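The square (190,190) and mushroom (220,235) stand upright in their compartments; cone and dome remain. Next the cone.

```bash
python3 -m jog '[[[0,0,0],[0,0,0.02],0.2],[[0,0,0],[0,0,0.035],0.2],[[0,0,0],[0,0,0.035],0.2],[[0,0,0],[0,0,0.025],0.2],[[0,0,0],[0,0,0.007],0.2],[[0,0,0],[0,0,0],0.2],[[0,0,0],[0,0,0],-1],[[0,0,0],[0,0,0],-1],[[0,0,0],[0,0,0],-1],[[0,0,0],[0,0,0],-1],[[0,0,0],[0,0,0],-1],[[0,0,0],[0,0,0],-1]]' 80; python3 -m jog '[[[0,0,0],[0,0,-0.01],-1],[[0,0,0],[0,0,-0.02],-1],[[0,0,0],[0,0,-0.025],-1],[[0,0,0],[0,0,-0.025],-1],[[0,0,0],[0,0,-0.025],-1],[[0,0,0],[0,0,-0.01],-1],[[0,0,0],[0,0,0],-1]]';  python3 - <<'E'
from h import *
go(546.7,189.4,190)
E
```

```text
clock: 18.5
eef_pos: [580.6, -187.6, 74.1]
tcp_rot: [-3.141, 0.003, 3.055]
contact_force: [-0.4, 2.7, 6.8]
opening: 0.276
grasp_force: 78.4
clock: 19.2
eef_pos: [580.0, -188.0, 188.9]
tcp_rot: [-3.141, 0.003, 3.055]
contact_force: [0.7, 0.2, -3.4]
opening: 0.279
grasp_force: 79.0
[ 580.  -188.   188.9] 0.2786533264967207 78.99582688696682 shift (array([-0.0009,  0.0032,  0.0002]), array([ 65.9, 373.1,  -1.6]))
```

```bash
python3 -m jog '[[[0,0,0],[0.003,0.018,0],-1],[[0,0,0],[0.006,0.033,0],-1],[[0,0,0],[0.006,0.036,0],-1],[[0,0,0],[0.006,0.036,0],-1],[[0,0,0],[0.006,0.036,0],-1],[[0,0,0],[0.006,0.036,0],-1],[[0,0,0],[0.006,0.036,0],-1],[[0,0,0],[0.006,0.036,0],-1],[[0,0,0],[0.006,0.036,0],-1],[[0,0,0],[0.006,0.032,0],-1],[[0,0,0],[0.005,0.024,0],-1],[[0,0,0],[0.002,0.014,0],-1]]'; python3 -m jog '[[[0,0,0],[0,0,0],-1],[[0,0,0],[0,0,0],-1]]'; python3 - <<'E'
from h import *
go(546.7,189.4,64)
E
```

```text
clock: 20.4
eef_pos: [545.9, 191.7, 185.4]
tcp_rot: [-3.141, -0.003, 3.057]
contact_force: [0.3, 0.1, -3.0]
opening: 0.279
grasp_force: 79.2
clock: 20.6
eef_pos: [547.2, 189.2, 186.2]
tcp_rot: [-3.141, -0.001, 3.056]
contact_force: [-0.2, 0.8, -4.4]
opening: 0.277
grasp_force: 79.2
[547.2 189.2 186.2] 0.2768619149023845 79.20638971030712 shift (array([-0.001 , -0.0013,  0.001 ]), array([  0.3,   0.3, 122.2]))
```

```bash
python3 -m jog '[[[0,0,0],[0.002,0,0.02],-1],[[0,0,0],[0,0,0.03],-1],[[0,0,0],[0,0,0.03],-1],[[0,0,0],[0,0,0.025],-1],[[0,0,0],[0,0,0.01],-1],[[0,0,0],[0,0,0.004],-1],[[0,0,0],[0,0,0],-1],[[0,0,0],[0,0,0],-1],[[0,0,0],[0,0,0],-1]]'
```

```text
clock: 21.5
eef_pos: [546.6, 189.9, 69.2]
tcp_rot: [3.141, 0.002, 3.055]
contact_force: [-0.2, -0.6, -4.4]
opening: 0.28
grasp_force: 79.2
```

```bash
python3 -m jog '[[[0,0,0],[0,0,0.002],-1],[[0,0,0],[0,0,0.0015],-1],[[0,0,0],[0,0,0.001],-1],[[0,0,0],[0,0,0],-1],[[0,0,0],[0,0,0],-1]]'
```

```text
clock: 22.0
eef_pos: [546.3, 190.0, 64.0]
tcp_rot: [3.141, 0.001, 3.055]
contact_force: [-1.5, 0.6, 4.2]
opening: 0.274
grasp_force: 80.1
```

```bash
python3 -m jog '[[[0,0,0],[0,0,0],0],[[0,0,0],[0,0,0],0],[[0,0,0],[0,0,0],0.2],[[0,0,0],[0,0,-0.015],0.2],[[0,0,0],[0,0,-0.03],0.2],[[0,0,0],[0,0,-0.03],0.2],[[0,0,0],[0,0,-0.03],0.2],[[0,0,0],[0,0,-0.02],0.2],[[0,0,0],[0,0,0],0.2]]'; python3 - <<'E'
from h import *
go(640.2,-194,190)
E
```

```text
clock: 22.9
eef_pos: [547.7, 190.4, 192.7]
tcp_rot: [3.139, 0.006, 3.055]
contact_force: [0.6, -0.3, 0.2]
opening: 0.602
grasp_force: 0.0
[547.7 190.4 192.7] 0.601818021867225 0.0 shift (array([0.0025, 0.0058, 0.0003]), array([-125.4, -374.9,    2.5]))
```

```bash
python3 -m jog '[[[0,0,0],[-0.006,-0.02,0],0.2],[[0,0,0],[-0.011,-0.034,0],0.2],[[0,0,0],[-0.012,-0.036,0],0.2],[[0,0,0],[-0.012,-0.036,0],0.2],[[0,0,0],[-0.012,-0.036,0],0.2],[[0,0,0],[-0.012,-0.036,0],0.2],[[0,0,0],[-0.012,-0.036,0],0.2],[[0,0,0],[-0.012,-0.036,0],0.2],[[0,0,0],[-0.012,-0.036,0],0.2],[[0,0,0],[-0.011,-0.032,0],0.2],[[0,0,0],[-0.009,-0.024,0],0.2],[[0,0,0],[-0.005,-0.013,0],0.2]]'; python3 -m jog '[[[0,0,0],[0,0,0],0.2],[[0,0,0],[0,0,0],0.2]]'; python3 - <<'E'
from h import *
go(640.2,-194,78)
cv2.imwrite('pics/s6.png',np.hstack([cv2.resize(r.grab_frame('scene')[150:320,350:520,::-1],None,fx=2.3,fy=2.3),cv2.resize(r.grab_frame('scene')[150:320,150:320,::-1],None,fx=2.3,fy=2.3)]))
E
```

```text
clock: 24.1
eef_pos: [638.7, -196.8, 187.9]
tcp_rot: [-3.141, -0.001, 3.053]
contact_force: [-0.2, 0.6, 0.1]
opening: 0.599
grasp_force: 0.0
clock: 24.3
eef_pos: [638.3, -193.9, 188.1]
tcp_rot: [3.141, -0.001, 3.055]
contact_force: [0.2, 0.2, 0.3]
opening: 0.601
grasp_force: 0.0
[ 638.3 -193.9  188.1] 0.6014695615233472 0.0 shift (array([ 0.0007, -0.0011,  0.0001]), array([ -2. ,   0. , 110.1]))
```

View pics/s6.png

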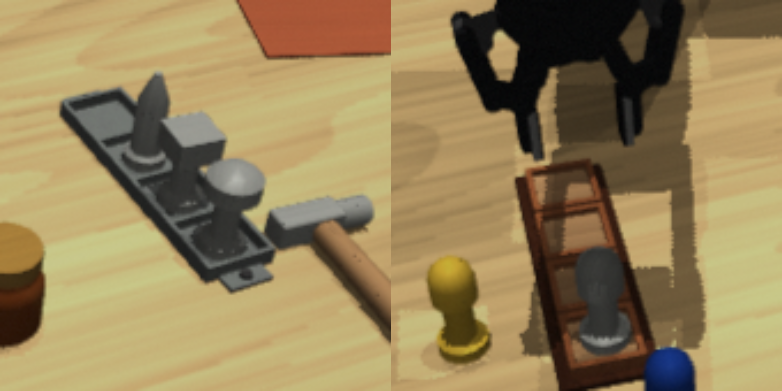

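Cone upright at (145,130); only the dome (603,290) is left.

```bash
python3 -m jog '[[[0,0,0],[0,0,0.02],0.2],[[0,0,0],[0,0,0.035],0.2],[[0,0,0],[0,0,0.035],0.2],[[0,0,0],[0,0,0.016],0.2],[[0,0,0],[0,0,0.005],0.2],[[0,0,0],[0,0,0],0.2],[[0,0,0],[0,0,0],-1],[[0,0,0],[0,0,0],-1],[[0,0,0],[0,0,0],-1],[[0,0,0],[0,0,0],-1],[[0,0,0],[0,0,0],-1],[[0,0,0],[0,0,0],-1]]' 80; python3 -m jog '[[[0,0,0],[0,0,-0.01],-1],[[0,0,0],[0,0,-0.02],-1],[[0,0,0],[0,0,-0.025],-1],[[0,0,0],[0,0,-0.025],-1],[[0,0,0],[0,0,-0.025],-1],[[0,0,0],[0,0,-0.01],-1],[[0,0,0],[0,0,0],-1]]';  python3 - <<'E'
from h import *
go(486.7,187.8,190)
E
```

```text
clock: 25.6
eef_pos: [640.3, -194.9, 79.8]
tcp_rot: [-3.141, 0.003, 3.055]
contact_force: [-0.3, 2.8, 6.8]
opening: 0.343
grasp_force: 78.9
clock: 26.3
eef_pos: [639.6, -195.2, 194.5]
tcp_rot: [-3.141, 0.003, 3.055]
contact_force: [0.4, -0.2, -3.4]
opening: 0.349
grasp_force: 79.7
[ 639.6 -195.2  194.5] 0.3485561902440098 79.67652978259139 shift (array([-0.0008,  0.0031,  0.0002]), array([185.6, 368.3,   3.6]))
```

```bash
python3 -m jog '[[[0,0,0],[0.009,0.018,0],-1],[[0,0,0],[0.016,0.032,0],-1],[[0,0,0],[0.018,0.035,0],-1],[[0,0,0],[0.018,0.035,0],-1],[[0,0,0],[0.018,0.035,0],-1],[[0,0,0],[0.018,0.035,0],-1],[[0,0,0],[0.018,0.035,0],-1],[[0,0,0],[0.018,0.035,0],-1],[[0,0,0],[0.018,0.035,0],-1],[[0,0,0],[0.016,0.034,0],-1],[[0,0,0],[0.012,0.025,0],-1],[[0,0,0],[0.006,0.0145,0],-1]]'; python3 -m jog '[[[0,0,0],[0,0,0],-1],[[0,0,0],[0,0,0],-1]]'; python3 - <<'E'
from h import *
go(486.7,187.8,70)
E
```

```text
clock: 27.5
eef_pos: [483.8, 190.1, 191.0]
tcp_rot: [-3.141, -0.003, 3.057]
contact_force: [0.9, 0.4, -3.3]
opening: 0.347
grasp_force: 79.8
clock: 27.7
eef_pos: [485.4, 188.2, 191.5]
tcp_rot: [-3.14, -0.002, 3.056]
contact_force: [-0.6, -1.2, -3.5]
opening: 0.348
grasp_force: 79.8
[485.4 188.2 191.5] 0.3476022254104349 79.84344973694533 shift (array([-0.0011, -0.0017,  0.0016]), array([ -1.6,  -0.2, 121.5]))
```

```bash
python3 -m jog '[[[0,0,0],[0,0,0.02],-1],[[0,0,0],[0,0,0.03],-1],[[0,0,0],[0,0,0.03],-1],[[0,0,0],[0,0,0.025],-1],[[0,0,0],[0,0,0.01],-1],[[0,0,0],[0,0,0.003],-1],[[0,0,0],[0,0,0],-1],[[0,0,0],[0,0,0],-1],[[0,0,0],[0,0,0],-1]]'; python3 -m jog '[[[0,0,0],[0,0,0.002],-1],[[0,0,0],[0,0,0.001],-1],[[0,0,0],[0,0,0],-1],[[0,0,0],[0,0,0],-1]]'
```

```text
clock: 28.6
eef_pos: [487.3, 188.6, 75.6]
tcp_rot: [3.141, 0.002, 3.055]
contact_force: [-0.2, 0.7, -3.3]
opening: 0.347
grasp_force: 79.9
clock: 29.0
eef_pos: [486.4, 188.4, 71.5]
tcp_rot: [-3.142, -0.0, 3.055]
contact_force: [-0.4, 0.0, -2.7]
opening: 0.345
grasp_force: 79.9
```

```bash
python3 -m jog '[[[0,0,0],[0,0,0.001],-1],[[0,0,0],[0,0,0.0007],-1],[[0,0,0],[0,0,0],-1],[[0,0,0],[0,0,0],-1]]'
```

```text
clock: 29.4
eef_pos: [486.6, 188.4, 69.9]
tcp_rot: [3.141, 0.0, 3.055]
contact_force: [0.2, -0.5, -0.5]
opening: 0.343
grasp_force: 80.2
```

Touching. Release, rise, back off toward the robot and check.

```bash
python3 -m jog '[[[0,0,0],[0,0,0],0],[[0,0,0],[0,0,0],0],[[0,0,0],[0,0,0],0.2],[[0,0,0],[0,0,-0.015],0.2],[[0,0,0],[0,0,-0.03],0.2],[[0,0,0],[0,0,-0.03],0.2],[[0,0,0],[0,0,-0.03],0.2],[[0,0,0],[0,0,-0.03],0.2],[[0,0,0],[0,0,-0.01],0.2],[[0,0,0],[0.02,-0.02,0],0.2],[[0,0,0],[0.02,-0.02,0],0.2],[[0,0,0],[0,0,0],0.2]]'; python3 - <<'E'
from h import *
R=r.grab_frame('scene')[130:320,310:520,::-1]; w=r.grab_frame('top')[120:340,130:330,::-1]
cv2.imwrite('pics/f.png',np.hstack([cv2.resize(R,(440,400)),cv2.resize(w,(360,400))]))
E
```

```text
clock: 30.6
eef_pos: [440.1, 150.2, 213.9]
tcp_rot: [-3.14, -0.003, 3.054]
contact_force: [0.0, 0.9, 0.9]
opening: 0.602
grasp_force: 0.0
```

View pics/f.png

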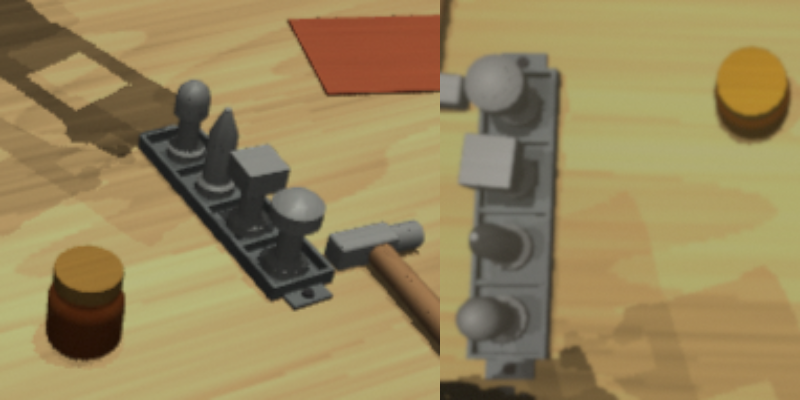

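All four heads stand upright, one to a compartment (190,130), (218,165), (252,195), (290,235), in reverse order. The jar hasn't moved.

```bash
python3 -c "
from rig import r
print(r.sign_off())"
```

```text
the job is handed in; nothing more can be done
None
```

I moved all four heads into the rack in reverse order (mushroom farthest, then square, cone, dome nearest) and handed the job in at about 31 s; the last pictures show them upright, released and one to a compartment, with the jar unmoved, but sign-off returned no verdict.

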